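Unlock the pick-up pen stand and hold the pen ready over the chip tray

TASK

Get the vacuum pick-up pen ready for picking chips: slide the red lock knob on top of its stand fully back, away from the pen, to its stop, then draw the black pen up out of its socket. Lean the pen about 45 degrees with its tip (the end that stood in the socket) pointing down, and finish while still holding it like that, motionless, with the tip a few centimetres above the middle of the small black chip tray. The pen must not touch the tray, and the tray and the other things on the bench stay where they are.

Things in the scene. Friction and masses are not known exactly. Their poses are not given: they have to be found in the camera images.
- stand: fixed stand; origin under the centre of its 160 x 96 x 15 mm base, x points from the pen to the tower behind it, z up. White tower 44 wide in y, x from -6 to 66 mm, with the lock slide on its top between guide rails that end 154 mm above the bench. Pen axis at x = -40, y = 0. Beside the pen in y all is free above 60 mm height: grip the pen with a finger on either side in y.
- socket_mouth (a point): centre of the mouth of the pen socket, an upright aluminium sleeve on the base (31 mm outside, 20.6 mm bore, 40 mm deep, mouth 55 mm above the bench); axes as the stand's. Four spare suction cups stand on the base beside it, up to 31 mm above the bench.
- lock_knob (a point): centre of the upper part of the round ribbed red lock knob, 20 mm in diameter, 177 mm above the bench; its top is at 189.5 mm, the 24 mm wide steel slide plate under it at 151.5 mm, the rails either side in y at 154 mm. It moves with the plate along the stand's x; closed, its axis is 60 mm from the pen's. Axes as the stand's.
- lock (a joint): slide of the lock, m: 0 = closed, a fork lies round the pen's neck above its shoulder and holds the pen down; it opens along the stand's +x, away from the pen, up to the stop at 0.040, where the pen is free. Starts at 0 to 0.005. Friction about 2 N, no spring: it stays where it is left.
- pen_grip (a point): point on the axis of the black pick-up pen, 95 mm from its tip end, good to grip at. The pen is round, 147 mm long, 17 mm in diameter up to 131 mm from the tip end and 12 mm in the neck above, about 35 g. It stands loosely in the socket, tip down, so this point starts 110 mm above the bench. z runs along the pen from tip to neck; x and y at random.
- pen_tip (a point): centre of the pen's lower end, its tip (z as for pen_grip). Starts 15 mm above the bench inside the socket.
- chip_tray: small square black chip tray with gold and grey chips in 5 x 5 pockets, 51 x 51 x 6 mm, loose on the bench; origin at the centre of its underside, z up. Fixed obstacles: a microscope, 350 mm high, to its right (y below -0.48); a shelf over the back of the bench (beyond x = 0.77, 0.4 m up). The arm starts before the microscope: raise it, then swing left.
- tweezers_black: bystander: black tweezers, 125 mm long in y, 9 mm high, lying; origin at the centre of the underside.
- tub: bystander: milky lidded round tub, 61 mm diameter, 26 mm high; origin at the centre of the underside.
- case_brown: bystander: closed brown plastic case, 84 x 105 x 36 mm; origin at the centre of the underside.
- jar_white: bystander: white jar with ribbed lid, 53 mm diameter, 60 mm high; origin at the centre of the underside.

How it is judged:
By the outcome, as a careful person would: the job done as asked, in the order asked, and still so for the second after the job is handed in, while the arm keeps its last pose, push and grip.
It also fails if it takes over 53 s, if anything falls off the work surface, if the arm or the gripper's body presses on something with over 40 N, if the wrist force passes 120 N, or if a joint passes its speed limit or range.

ROBOT

A 6-joint arm with a two-finger parallel gripper is mounted at the origin on a cart in front of the work surface, level with it; the furniture and walls round the work are solid. World frame = base frame: x ahead of the robot, y to its left, z up, the work surface at z = 0. Lengths are in m, angles in degrees, forces in N, time in s.
With the tool pointing down it reaches from about 0.35 to 0.875 m from the base axis. Payload 4.2 kg.
Tool frame: the origin (TCP) lies on the front face of the gripper's body, between the roots of the fingers; the fingertips stand finger_overhang ahead of it and the grasp point (between the pads) lies 51 mm ahead of it (finger_overhang is the distance from the TCP to the fingertips, in m); z points along the fingers, y is the line along which they close (so a half turn about z gives the same grasp; the last joint's range is limited). The gripper opens to 87 mm and grips with 3 to 60 N. Pads are 19 mm wide; open, the fingers measure 117 mm over their backs; the gripper's body (75 mm by 190 mm) begins 51 mm behind the grasp point.
Start: joints at [78.358, 22.042, 0.453, 0, -68.411, -14.817], TCP at [0.278, 0.56, 0.292] pointing down, gripper open.
Joint ranges: [-179.83, 179.83], [-69.29, 118.12], [-61.27, 80.66], [-181.25, 117.63], [-171.15, -9.14], [-177.46, 177.46]. Speed limits (degrees/s): [159.86, 159.86, 180, 180, 180, 180].

INTERFACE

Orientations are given as a 3x3 rotation matrix whose columns are the frame's x, y, z axes.
In Python, from station import sense, capture, camera_model, finish_job, finger_overhang gives the robot as it stands. The module is installed in compiled form; this text tells all that it offers.
- The arm moves only by the tool jog_arm, never from a script. Its argument "rows" is a list that holds one entry, the list of rows, each a list of 4 numbers: the shift along the tool's x, y, z in m, then the turn about the tool's z in rad. A call has 1 to 20 rows; each row shifts and turns the commanded pose from where the row before left it, along the tool's axes as they then stand; what a row does not reach is not made up. A row lasts 1/8 s, in which the tool goes at most 62.5 mm and 10.7 degrees, less where a joint would pass 70% of its speed; a pose out of reach is approached as far as the arm can. A call is refused whole if a number of a shift passes 0.0625 or a number of a turn 0.188, either way. A call with a gripper value outside its range is refused whole. "claw" is the opening, from 0 (shut) to 1 (fully open), set as the call begins (left out, the last holds). The fingers move at their own pace and stop on an object; the grip force is fixed at half the most. Time passes only in rows, so rows that do not move let the fingers close. It gives the time, the measured TCP pose, the force, the opening and the grip force at its end, in the units of the state.
- sense(): the state, without advancing time (a new reading comes with each control period).
- capture(name): name is "scene" or "top" or "wrist"; returns the picture (480x640x3 uint8, red, green, blue); there is no depth.
- camera_model(name): a dict with "fovy" (degrees; the focal length in pixels is half the picture's height over the tangent of half this angle, whatever the lens; pixels are square), "cx", "cy" (the principal point, pixels), "eye" and "rotation" of the camera in the world. Camera axes: x right, y down, z forward; pixel columns grow to the right and rows downward; lengths in m; the calibration is good to about 2 mm. The wrist camera is an equidistant fisheye: a pixel r from the principal point sees the ray r / f radians off the axis. A picture is of the moment at which its call begins: read the wrist's pose just before it. camera_model takes no time and is no camera call; for the wrist camera it gives the pose at the moment of the call.
- finish_job(): hands the job in; it is judged then, once.
The state is a dict: "time_s": time; "joints": joint angles; "joint_velocities": joint speeds; "effort": joint torques, N m; "tcp_pos": TCP position; "ee_rot": TCP orientation; "wrist_force": force on the tool from outside, world axes, zero at the start; "moment": the same for the moment, N m; "gripper_width": opening from 0.0 (shut) to 1.0 (fully open); "gripper_force": force on a finger pad.
Only numpy, scipy, OpenCV 4.12 (cv2) and the standard library are available. Lean on these libraries where they do the work, as an engineer would, in place of code of your own. Each camera call takes 0.05 s, during which the arm holds its last target. There are 200 camera calls.

## Working session

There is one attempt and no reset: what is moved stays moved. The work goes in short steps, Python scripts to look and compute and a tool call to move; the robot and the scene stay as the last step left them, time stands still between calls to the robot, and variables do not carry over. Pictures are saved under pics/ and viewed, at most 10 in all, crops included, and the job is handed in when it is done.

Besides the shell and the picture viewer there is one more tool, called after "Request:" as name([rows], argument=value, ...), one row to a line, values as JSON. jog_arm: Moves the arm, as the interface text tells. Its arguments: {"type":"object","properties":{"rows":{"type":"array"},"claw":{"type":"number"}},"required":["rows"]}

```bash
mkdir -p pics
python3 - <<'E'
from station import *
import cv2,numpy as np
s=sense();print(s['time_s'],s['tcp_pos'],np.round(s['ee_rot'],3).tolist(),s['gripper_width'],finger_overhang if not callable(finger_overhang) else finger_overhang())
for n in("scene","top","wrist"):
    m=camera_model(n);print(n,{k:np.round(v,4).tolist() for k,v in m.items()})
    cv2.imwrite(f"pics/{n}0.png",capture(n)[:,:,::-1])
E
```

```text
0.0 [0.27823899 0.55913552 0.2911532 ] [[0.895, -0.446, -0.001], [-0.446, -0.895, -0.002], [0.0, 0.002, -1.0]] 0.9997127192103316 0.0697
scene {'fovy': 42.6579, 'cx': 316.0437, 'cy': 234.0722, 'eye': [-0.0565, -0.8747, 1.3212], 'rotation': [[0.8435, -0.4027, 0.3554], [-0.5371, -0.6272, 0.5641], [-0.0043, -0.6667, -0.7453]]}
top {'fovy': 57.3145, 'cx': 319.904, 'cy': 235.6222, 'eye': [0.4447, 0.0289, 1.3529], 'rotation': [[0.0054, -0.997, 0.0776], [-0.9998, -0.0066, -0.016], [0.0165, -0.0775, -0.9969]]}
wrist {'fovy': 65.7065, 'cx': 321.9443, 'cy': 242.173, 'eye': [0.343, 0.5284, 0.3841], 'rotation': [[-0.4457, -0.8646, -0.2319], [-0.8952, 0.431, 0.1135], [0.0018, 0.2582, -0.9661]]}
```

View pics/top0.png

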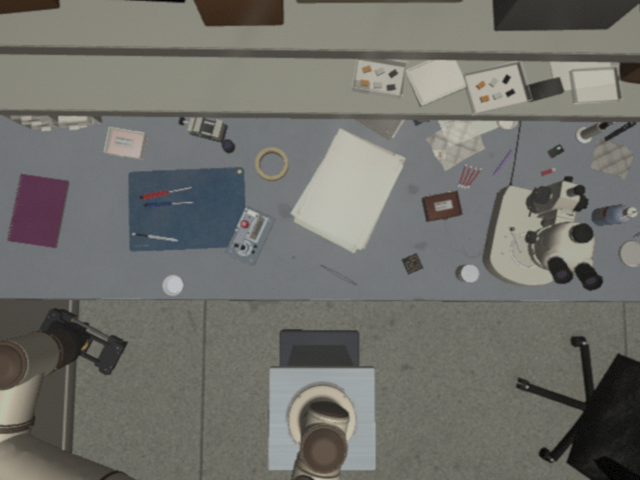

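View pics/scene0.png

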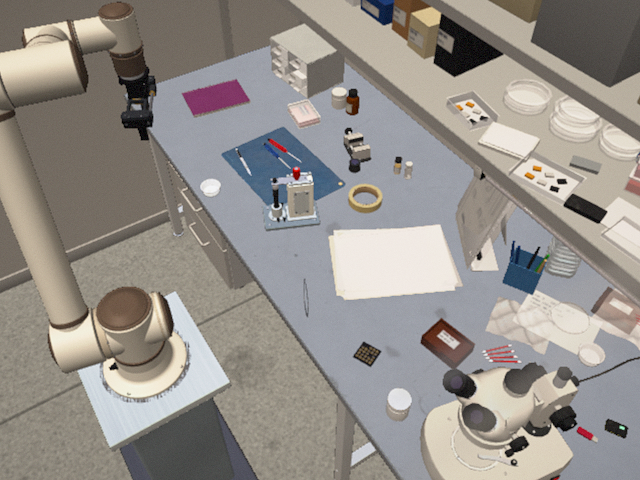

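The top view shows the stand near (248,235), with the red knob at (245,225), and the tray at (412,264). In the scene view the knob is at (297,173), the pen at (277,195) and the tray at (367,353). Next I'll enlarge the stand and the tray.

```bash
cat > h.py <<'E'
import numpy as np,cv2
from station import *
def ray(m,u,v,fish=False):
    f=240/np.tan(np.radians(m['fovy'])/2)
    d=np.array([(u-m['cx'])/f,(v-m['cy'])/f,1.])
    if fish:
        r=np.hypot(d[0],d[1]);d=np.array([*(d[:2]/max(r,1e-9)*np.sin(r)),np.cos(r)])
    return np.array(m['eye']),np.array(m['rotation'])@d
def onz(m,u,v,z,fish=False):
    e,d=ray(m,u,v,fish);return e+d*(z-e[2])/d[2]
def tri(a,b):
    A=np.zeros((3,3));c=np.zeros(3)
    for e,d in(a,b):
        d=d/np.linalg.norm(d);P=np.eye(3)-np.outer(d,d);A+=P;c+=P@e
    return np.linalg.solve(A,c)
def red(im):
    h=cv2.cvtColor(im,cv2.COLOR_RGB2HSV)
    return ((h[...,0]<6)|(h[...,0]>174))&(h[...,1]>150)&(h[...,2]>90)
E
python3 - <<'E'
from h import *
t=cv2.imread('pics/top0.png');s=cv2.imread('pics/scene0.png')
a=cv2.resize(t[195:275,210:290],(400,400),interpolation=2);b=cv2.resize(s[155:235,250:330],(400,400),interpolation=2)
c=cv2.resize(t[244:284,392:432],(400,200+200),interpolation=2)[:200*2]
cv2.imwrite('pics/c0.png',cv2.resize(np.hstack([a,b]),(800,400)))
R={}
for n,im,(x0,x1,y0,y1) in(('top',t,(230,262,210,240)),('scene',s,(285,310,160,185))):
    k=red(im[y0:y1,x0:x1,::-1]);v,u=np.nonzero(k);R[n]=(u.mean()+x0,v.mean()+y0);print(n,R[n],len(u))
mt,ms=camera_model('top'),camera_model('scene')
print('knob',tri(ray(mt,*R['top']),ray(ms,*R['scene'])),onz(mt,*R['top'],.183))
# tray: dark blob
k=(t[244:284,392:432].max(2)<75).astype(np.uint8);k=cv2.morphologyEx(k,cv2.MORPH_CLOSE,np.ones((5,5)))
c=max(cv2.findContours(k,0,2)[0],key=cv2.contourArea);r=cv2.minAreaRect(c);print(r)
print('tray',onz(mt,r[0][0]+392,r[0][1]+244,.006))
E
```

```text
top (np.float64(245.6), np.float64(225.4)) 5
scene (np.float64(296.07936507936506), np.float64(173.22222222222223)) 63
knob [0.56267797 0.2093567  0.17737178] [0.56175901 0.20868861 0.183     ]
((19.90000343322754, 19.299999237060547), (15.652474403381348, 15.652474403381348), 63.43495178222656)
tray [ 0.4660747  -0.27583589  0.006     ]
```

View pics/c0.png

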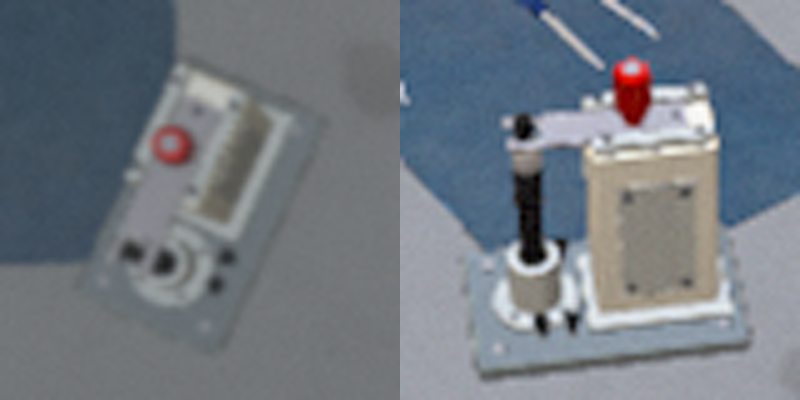

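The crops show the fork round the pen's neck at scene pixel (274.6,181) and the knob. The base's long axis runs up and slightly right in the top view. The jog can't tilt the tool, so I'll have to lean the pen in the grip by pushing it against the socket rim. Before that I want the body's long side and a better stand pose.

Run:
```python
from h import *
t=cv2.imread('pics/top0.png');s=cv2.imread('pics/scene0.png');w=cv2.imread('pics/wrist0.png')
a=cv2.resize(t[295:395,35:135],(300,300),interpolation=2);b=cv2.resize(s[60:160,80:180],(300,300),interpolation=2)
cv2.imwrite('pics/c1.png',np.hstack([np.vstack([a,b]),cv2.resize(w,(500,375)) if 0 else cv2.copyMakeBorder(cv2.resize(w,(500,375)),0,225,0,0,0)]))
mt,ms=camera_model('top'),camera_model('scene')
for p in((178,62),(325,125),(220,352),(80,285)):print(onz(mt,210+p[0]/5,195+p[1]/5,.015).round(4))
print('pen top scene',onz(ms,274.6,179.5,.162).round(4),'top',onz(mt,242.7,247.3,.162).round(4))
print('sleeve',onz(mt,210+174/5,195+262/5,.055), onz(ms,250+134/5,155+252/5,.055))
```

```text
[0.634  0.2355 0.015 ]
[0.5958 0.1451 0.015 ]
[0.4569 0.2068 0.015 ]
[0.497  0.2924 0.015 ]
pen top scene [0.5085 0.234  0.162 ] top [0.5042 0.2186 0.162 ]
sleeve [0.50933926 0.22950603 0.055     ] [0.51160733 0.23834227 0.055     ]
```

View pics/c1.png

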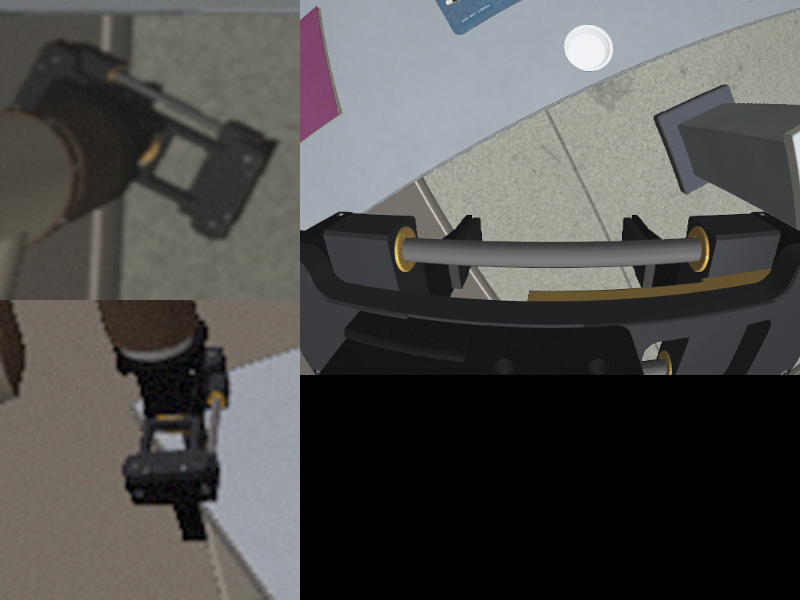

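The body's long (190 mm) side runs along tool y, and the camera sits on the tool's +x side. The stand yaw is about -23°. I'll move over the stand with the fingers shut.

Request:
jog_arm([
  [[0.0376, 0.0185, -0.003, -0.0056], [0.0376, 0.0185, -0.003, -0.0056], [0.0376, 0.0185, -0.003, -0.0056], [0.0376, 0.0185, -0.003, -0.0056], [0.0376, 0.0185, -0.003, -0.0056], [0.0376, 0.0185, -0.003, -0.0056], [0.0376, 0.0185, -0.003, -0.0056], [0.0376, 0.0185, -0.003, -0.0056], [0.0376, 0.0185, -0.003, -0.0056], [0.0376, 0.0185, -0.003, -0.0056], [0, 0, 0, 0], [0, 0, 0, 0]],
], claw=0)

```text
time_s: 1.65
tcp_pos: [0.5406, 0.2329, 0.3218]
ee_rot: [[0.919, -0.395, -0.001], [-0.395, -0.919, -0.0], [-0.001, 0.001, -1.0]]
wrist_force: [-0.1, 1.4, 0.3]
gripper_width: 0.005
gripper_force: 0.0
```

Run:
```python
from h import *
s=sense();print(s['time_s'],s['tcp_pos'],np.degrees(np.arctan2(s['ee_rot'][1][0],s['ee_rot'][0][0])),s['gripper_width'],s['wrist_force'])
m=camera_model('wrist');im=capture('wrist');cv2.imwrite('pics/w1.png',im[:,:,::-1])
np.save('m1.npy',m)
n,l,st,c=cv2.connectedComponentsWithStats(red(im).astype(np.uint8))
for i in range(1,n):
    if st[i,4]>40:print(st[i],c[i],onz(m,*c[i],.18,True))
```

```text
1.65 [0.54063793 0.23292615 0.32180075] -23.281269767392697 0.005224874670982638 [-0.08717457  1.37644869  0.26890583]
[ 61 185  39  43 520] [ 79.87307692 206.09230769] [0.64601745 0.38498946 0.18      ]
[316 190  33  36 595] [332.03865546 206.93109244] [0.56807554 0.21521491 0.18      ]
```

View pics/w1.png

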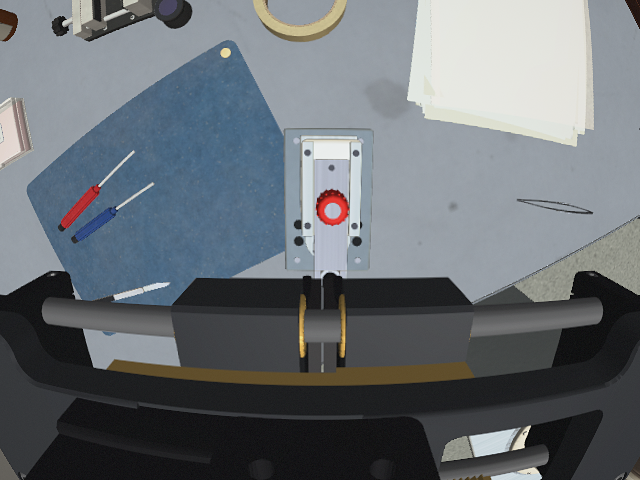

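The wrist view shows the knob at (332,208), with the stand axis vertical in the picture, so the tool is well aligned. I'll shift y by 6.5 mm, lower the fingers to knob height and push.

Request:
jog_arm([
  [[0, 0.0065, 0.02, 0], [0, 0, 0.02, 0], [0, 0, 0.02, 0], [0, 0, 0.0215, 0], [0, 0, 0, 0], [0.004, 0, 0, 0], [0.004, 0, 0, 0], [0.004, 0, 0, 0], [0.004, 0, 0, 0], [0.004, 0, 0, 0], [0.004, 0, 0, 0], [0.004, 0, 0, 0], [0.004, 0, 0, 0], [0, 0, 0, 0]],
], claw=0)

```text
time_s: 3.45
tcp_pos: [0.5682, 0.2141, 0.2405]
ee_rot: [[0.919, -0.395, 0.0], [-0.395, -0.919, -0.0], [0.0, -0.0, -1.0]]
wrist_force: [-0.1, -0.9, 0.2]
gripper_width: 0.005
gripper_force: 0.0
```

Request:
jog_arm([
  [[0.004, 0, 0, 0], [0.004, 0, 0, 0], [0.004, 0, 0, 0], [0.003, 0, 0, 0], [0, 0, 0, 0]],
], claw=0)

```text
time_s: 4.08
tcp_pos: [0.5819, 0.2081, 0.2406]
ee_rot: [[0.919, -0.395, 0.0], [-0.395, -0.919, -0.0], [0.0, 0.0, -1.0]]
wrist_force: [-0.0, 0.6, -0.7]
gripper_width: 0.006
gripper_force: 0.3
```

Run:
```python
from h import *
s=sense();T=s['tcp_pos'];R=np.array(s['ee_rot'])
m=camera_model('wrist');im=capture('wrist')
n,l,st,c=cv2.connectedComponentsWithStats(red(im).astype(np.uint8))
for i in range(1,n):
    if st[i,4]>100:
        p=onz(m,*c[i],.18,True);print(st[i],c[i],p,R.T@(p-T))
```

```text
[ 298  233   50   59 1529] [323.24264225 262.29169392] [0.60197071 0.2000776  0.18      ] [ 0.02162706 -0.00054162  0.06061304]
[ 25 238  38  45 581] [ 43.62994836 259.9070568 ] [0.66070937 0.33889321 0.18      ] [ 0.02074591 -0.1512706   0.06059163]
```

Request:
jog_arm([
  [[0.002, 0, 0, 0], [0.002, 0, 0, 0], [0.001, 0, 0, 0], [0, 0, 0, 0]],
], claw=0)

```text
time_s: 4.62
tcp_pos: [0.5843, 0.2072, 0.2406]
ee_rot: [[0.919, -0.395, -0.004], [-0.395, -0.919, 0.001], [-0.004, 0.001, -1.0]]
wrist_force: [-7.7, 4.7, 2.5]
gripper_width: 0.005
gripper_force: 4.1
```

Request:
jog_arm([
  [[0.0015, 0, 0, 0], [0.0015, 0, 0, 0], [0, 0, 0, 0]],
], claw=0)

```text
time_s: 5.0
tcp_pos: [0.5849, 0.2069, 0.2406]
ee_rot: [[0.919, -0.394, -0.009], [-0.394, -0.919, 0.001], [-0.009, 0.002, -1.0]]
wrist_force: [-16.1, 7.4, 7.5]
gripper_width: 0.002
gripper_force: 8.3
```

The force has risen to 18 N, so the lock is at its stop. I'll back off, rise, open the fingers and move above the pen.

Request:
jog_arm([
  [[-0.008, 0, 0, 0], [-0.004, 0, -0.02, 0], [-0.02, 0, -0.03, 0], [-0.02, 0, -0.01, 0], [-0.016, 0, 0, 0], [-0.016, 0, 0, 0], [0, 0, 0, 0], [0, 0, 0, 0]],
], claw=1)

```text
time_s: 6.0
tcp_pos: [0.5118, 0.2385, 0.3002]
ee_rot: [[0.919, -0.395, -0.0], [-0.395, -0.919, -0.001], [-0.0, 0.001, -1.0]]
wrist_force: [0.1, -0.8, -0.1]
gripper_width: 0.835
gripper_force: 0.0
```

Run:
```python
from h import *
s=sense();T=s['tcp_pos'];R=np.array(s['ee_rot']);print(s['time_s'],T,s['wrist_force'],s['gripper_width'])
m=camera_model('wrist');im=capture('wrist');cv2.imwrite('pics/w2.png',im[:,:,::-1])
n,l,st,c=cv2.connectedComponentsWithStats(red(im).astype(np.uint8))
for i in range(1,n):
    if st[i,4]>100:
        p=onz(m,*c[i],.18,True);print(st[i],c[i],p,R.T@(p-T))
# predicted pixel of pen top at tool (0,0), z .162
f=240/np.tan(np.radians(m['fovy'])/2)
for off in(0,-.01,.01):
    for z in (.162,.146,.055):
        P=T+R@np.array([off,0,0]);P[2]=z;d=np.array(m['rotation']).T@(P-m['eye']);r=np.arctan2(np.hypot(*d[:2]),d[2]);print(off,z,np.array([m['cx'],m['cy']])+f*r*d[:2]/np.hypot(*d[:2]))
```

```text
6.0 [0.51175227 0.23845423 0.30022168] [ 0.13405529 -0.82038834 -0.1309756 ] 0.83478521865759
[304  79  38  38 773] [322.55109961  97.97930142] [0.60284524 0.20006354 0.18      ] [ 0.09887065 -0.00075907  0.12020419]
[ 45 163  40  47 571] [ 64.28371278 186.29422067] [0.63167118 0.37997787 0.18      ] [ 0.05438119 -0.17745307  0.12006595]
0 0.162 [323.4658048  256.90950931]
0 0.146 [323.36109565 250.05463404]
0 0.055 [322.94090552 222.73774127]
-0.01 0.162 [323.44726454 271.39557779]
-0.01 0.146 [323.34550852 263.773408  ]
-0.01 0.055 [322.93411616 233.19241415]
0.01 0.162 [323.48318653 242.06429245]
0.01 0.146 [323.37568626 236.03544648]
0.01 0.055 [322.94724794 212.15676776]
```

View pics/w2.png

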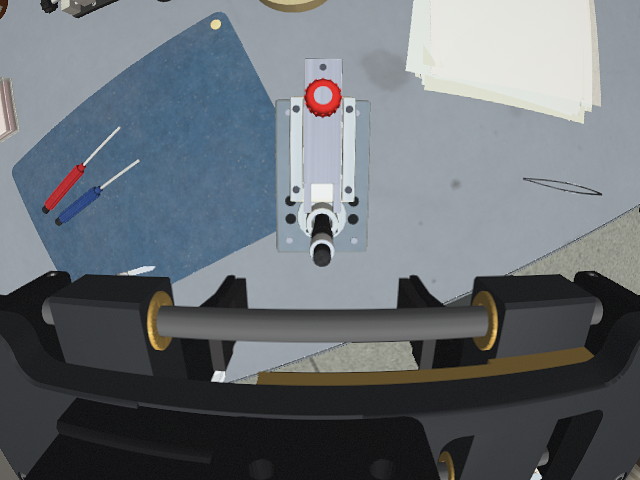

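The pen top is at (321,257), exactly where I predicted for the tool axis, and the knob is 99 mm from it, so the lock is open. Next I'll descend and grip.

Request:
jog_arm([
  [[0, 0, 0.02, 0], [0, 0, 0.025, 0], [0, 0, 0.025, 0], [0, 0, 0.025, 0], [0, 0, 0.02, 0], [0, 0, 0.016, 0], [0, 0, 0, 0]],
], claw=1)

```text
time_s: 6.92
tcp_pos: [0.5115, 0.2379, 0.1683]
ee_rot: [[0.919, -0.395, -0.002], [-0.395, -0.919, -0.002], [-0.001, 0.003, -1.0]]
wrist_force: [0.4, -0.1, 0.1]
gripper_width: 0.998
gripper_force: 0.0
```

Request:
jog_arm([
  [[0, 0, 0, 0], [0, 0, 0, 0], [0, 0, 0, 0], [0, 0, 0, 0], [0, 0, 0, 0], [0, 0, 0, 0], [0, 0, 0, 0], [0, 0, 0, 0], [0, 0, 0, 0]],
], claw=0)

```text
time_s: 8.05
tcp_pos: [0.5117, 0.2384, 0.1697]
ee_rot: [[0.919, -0.395, -0.0], [-0.395, -0.919, -0.0], [-0.0, 0.0, -1.0]]
wrist_force: [-0.4, 1.0, -0.1]
gripper_width: 0.186
gripper_force: 30.0
```

The pen is gripped, with the opening at 16 mm. I'll draw it fully out, dip the tip 10 mm back into the mouth, then arc the tool in -x so the socket rim leans the pen in the pads.

Request:
jog_arm([
  [[0, 0, -0.01, 0], [0, 0, -0.012, 0], [0, 0, -0.012, 0], [0, 0, -0.012, 0], [0, 0, 0, 0], [0, 0, 0.008, 0], [0, 0, 0.008, 0], [-0.0018, 0, 0, 0], [-0.0062, 0, -0.0002, 0], [-0.0062, 0, -0.0001, 0], [-0.0061, 0, 0.0006, 0], [-0.0061, 0, 0.0007, 0], [-0.006, 0, 0.0013, 0], [-0.006, 0, 0.0016, 0]],
], claw=0)

```text
time_s: 9.8
tcp_pos: [0.4762, 0.2539, 0.1964]
ee_rot: [[0.919, -0.394, 0.001], [-0.394, -0.919, 0.0], [0.001, -0.001, -1.0]]
wrist_force: [3.3, -1.6, 3.5]
gripper_width: 0.187
gripper_force: 30.0
```

Run:
```python
from h import *
s=sense();print(s['wrist_force'],s['moment'])
t=capture('scene')[:,:,::-1];w=capture('wrist')[:,:,::-1]
cv2.imwrite('pics/c2.png',np.hstack([cv2.resize(t[130:230,230:330],(400,400),interpolation=2),cv2.resize(w[120:320,220:420],(400,400),interpolation=2)]))
```

```text
[ 3.31214768 -1.60338669  3.45932788] [-0.53538909 -1.03127211  0.00826227]
```

View pics/c2.png

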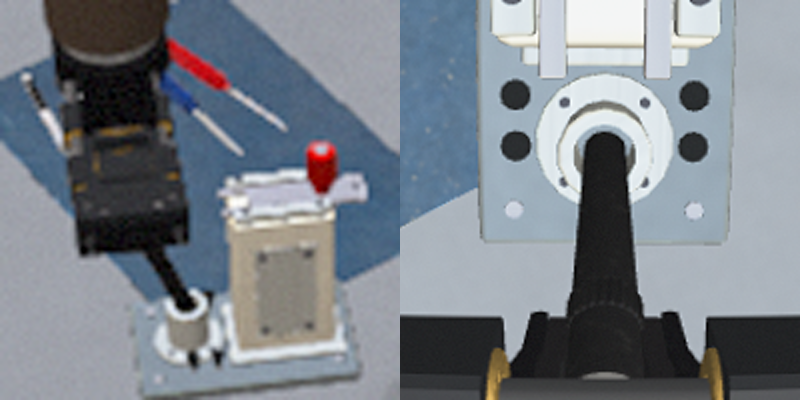

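It works: the pen is leaning in the pads with its tip still in the mouth, at only about 5 N. I'll continue to about 46°, then lift along the pen.

Request:
jog_arm([
  [[-0.0058, 0, 0.002, 0], [-0.0057, 0, 0.0024, 0], [-0.0054, 0, 0.0028, 0], [-0.0054, 0, 0.0031, 0], [-0.005, 0, 0.0035, 0], [-0.0049, 0, 0.0037, 0], [-0.0015, 0, 0.0012, 0], [0, 0, 0, 0], [0, 0, -0.008, 0], [0, 0, -0.015, 0], [0, 0, -0.025, 0], [0, 0, -0.025, 0], [0, 0, -0.025, 0], [0, 0, 0, 0]],
], claw=0)

```text
time_s: 11.65
tcp_pos: [0.4458, 0.2672, 0.2775]
ee_rot: [[0.919, -0.395, 0.003], [-0.395, -0.919, 0.003], [0.001, -0.004, -1.0]]
wrist_force: [-0.5, -0.1, -1.0]
gripper_width: 0.182
gripper_force: 30.0
```

Run:
```python
from h import *
s=sense();print(s['wrist_force'],s['tcp_pos'])
np.save('m3.npy',camera_model('wrist'));w=capture('wrist')[:,:,::-1];t=capture('scene')[:,:,::-1]
cv2.imwrite('pics/w3full.png',w);cv2.imwrite('pics/s3full.png',t)
cv2.imwrite('pics/c3.png',np.hstack([cv2.resize(t[100:220,220:340],(400,400),interpolation=2),cv2.resize(w[120:320,220:420],(400,400),interpolation=2)]))
```

```text
[-0.46179278 -0.14403224 -1.03648375] [0.4457713  0.26724223 0.27745232]
```

View pics/c3.png

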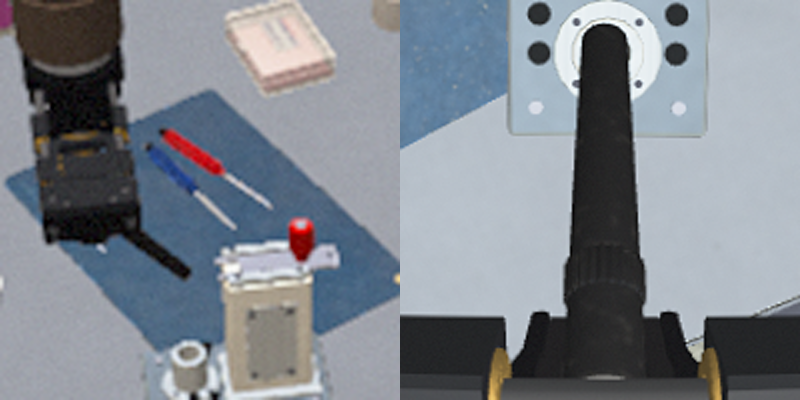

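The pen is out and leaning, with its tip at about scene (276,182) and its far edge at about wrist (322,132). I'll work out the angle from those.

Run:
```python
from h import *
m=np.load('m3.npy',allow_pickle=True).item();ms=camera_model('scene')
s=sense();T=np.array(s['tcp_pos']);R=np.array(s['ee_rot']);f=240/np.tan(np.radians(m['fovy'])/2)
p=tri(ray(m,322.5,135,True),ray(ms,276.1,181.6));print('tip tool',R.T@(p-T))
def px(P):
    d=np.array(m['rotation']).T@(P-m['eye']);r=np.arctan2(np.hypot(*d[:2]),d[2]);return np.array([m['cx'],m['cy']])+f*r*d[:2]/np.hypot(*d[:2])
def pxs(P):
    d=np.array(ms['rotation']).T@(P-ms['eye']);f=240/np.tan(np.radians(ms['fovy'])/2);return np.array([ms['cx'],ms['cy']])+f*d[:2]/d[2]
w=cv2.imread('pics/w3full.png').max(2);print('col',w[124:150,322].tolist())
for th in(35,40,45,50,55):
    a=np.radians(th);ax=np.array([np.sin(a),0,np.cos(a)]);n=np.array([np.cos(a),0,-np.sin(a)])
    c=np.array([0,0,.051])+.1037*ax
    print(th,(c*1e3).round(),px(T+R@(c+.0085*n))[1].round(1),px(T+R@(c-.0085*n))[1].round(1),'scene tip',pxs(T+R@c).round(1))
```

```text
tip tool [ 0.07715781 -0.00254306  0.12791503]
col [241, 241, 241, 242, 234, 201, 249, 195, 22, 33, 39, 38, 38, 38, 33, 36, 34, 34, 38, 35, 32, 36, 35, 37, 37, 35]
35 [ 59.   0. 136.] 155.2 176.6 scene tip [270.6 185. ]
40 [ 67.   0. 130.] 144.1 165.1 scene tip [273.  183.3]
45 [ 73.   0. 124.] 133.3 153.8 scene tip [275.3 181.4]
50 [ 79.   0. 118.] 122.9 142.7 scene tip [277.4 179.4]
55 [ 85.   0. 110.] 112.9 132.0 scene tip [279.2 177.2]
```

The far edge is at row 132, which gives a lean of about 45.6°, with the tip at tool (74, 0, 124) mm. I'll back off, raise and swing over the tray.

Request:
jog_arm([
  [[-0.01, 0, -0.015, 0], [-0.01, 0, -0.015, 0], [0.005, 0.015, 0, 0], [0.01, 0.03, 0, 0], [0.0149, 0.0409, 0, 0], [0.0149, 0.0409, 0, 0], [0.0149, 0.0409, 0, 0], [0.0149, 0.0409, 0, 0], [0.0149, 0.0409, 0, 0], [0.0149, 0.0409, 0, 0], [0.0149, 0.0409, 0, 0], [0.0149, 0.0409, 0, 0], [0.0149, 0.0409, 0, 0], [0.0149, 0.0409, 0, 0], [0.01, 0.025, 0, 0], [0.005, 0.012, 0, 0], [0, 0, 0, 0], [0, 0, 0, 0]],
], claw=0)

```text
time_s: 14.0
tcp_pos: [0.3976, -0.2463, 0.3052]
ee_rot: [[0.919, -0.394, -0.0], [-0.394, -0.919, 0.0], [-0.0, -0.0, -1.0]]
wrist_force: [-0.5, 0.1, -0.2]
gripper_width: 0.182
gripper_force: 30.0
```

Run:
```python
from h import *
s=sense();T=np.array(s['tcp_pos']);R=np.array(s['ee_rot']);print(s['time_s'],T,s['joints'])
m=camera_model('wrist');w=capture('wrist')[:,:,::-1];cv2.imwrite('pics/w4.png',w)
k=(w.max(2)<60).astype(np.uint8);k=cv2.morphologyEx(k,cv2.MORPH_CLOSE,np.ones((7,7)))
for c in cv2.findContours(k,0,2)[0]:
    if 400<cv2.contourArea(c)<20000:
        r=cv2.minAreaRect(c);p=onz(m,*r[0],.004,True);print(np.round(r[0],1),np.round(r[1],1),p.round(4),(R.T@(p-T)).round(4))
```

```text
14.0 [ 0.39757094 -0.24631501  0.3051548 ] [-1.18089595e+01  5.93321482e+00 -1.94053412e+01 -1.62468011e-02
 -6.46686594e+01  7.86129436e+01]
[322.5 357. ] [45. 30.] [ 0.2314 -0.1745  0.004 ] [-0.181  -0.0004  0.3012]
[166.5 254.6] [81.2  8.7] [ 0.4253 -0.0576  0.004 ] [-0.0488 -0.1843  0.3012]
```

View pics/w4.png

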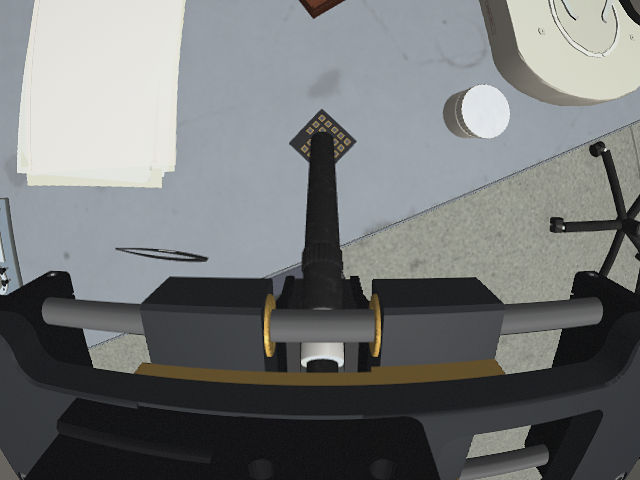

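The wrist view shows the tray with its corners at (322,110), (290,142) and (356,141), and its centre near (323,141). The pen's far edge is still at row 132, so the lean hasn't changed.

Run:
```python
from h import *
s=sense();T=np.array(s['tcp_pos']);R=np.array(s['ee_rot']);m=camera_model('wrist')
L,Rr,Tp=[onz(m,*p,.006,True) for p in((290,142),(356,141),(322,110))]
c=(L+Rr)/2;print(c,np.linalg.norm(L-Rr),np.linalg.norm(Tp-c),R.T@(c-T))
```

```text
[ 0.46736265 -0.27596128  0.006     ] 0.06896328726379548 0.03308054963593546 [ 7.57190377e-02 -4.68053382e-05  2.99261514e-01]
```

Request:
jog_arm([
  [[0.0015, 0, 0.01, 0], [0, 0, 0.02, 0], [0, 0, 0.025, 0], [0, 0, 0.025, 0], [0, 0, 0.025, 0], [0, 0, 0.02, 0], [0, 0, 0.01, 0], [0, 0, 0.005, 0], [0, 0, 0, 0], [0, 0, 0, 0], [0, 0, 0, 0], [0, 0, 0, 0]],
], claw=0)

```text
time_s: 15.55
tcp_pos: [0.3992, -0.2477, 0.1655]
ee_rot: [[0.919, -0.395, 0.001], [-0.395, -0.919, -0.0], [0.001, -0.0, -1.0]]
wrist_force: [0.2, 0.8, -0.3]
gripper_width: 0.184
gripper_force: 30.0
```

Run:
```python
from h import *
s=sense();print(s['time_s'],s['tcp_pos'],np.abs(s['joint_velocities']).max())
t=capture('scene')[:,:,::-1];w=capture('wrist')[:,:,::-1]
print(w[120:150,322].max(1).tolist())
cv2.imwrite('pics/c5.png',np.hstack([cv2.resize(t[290:410,310:430],(400,400),interpolation=2),cv2.resize(w[60:260,220:420],(400,400),interpolation=2)]))
```

```text
15.55 [ 0.39920109 -0.24767287  0.16548056] 0.17331693339012583
[158, 179, 116, 103, 103, 101, 101, 128, 185, 155, 94, 44, 29, 31, 32, 32, 33, 29, 29, 28, 30, 30, 29, 31, 30, 30, 28, 31, 29, 33]
```

View pics/c5.png

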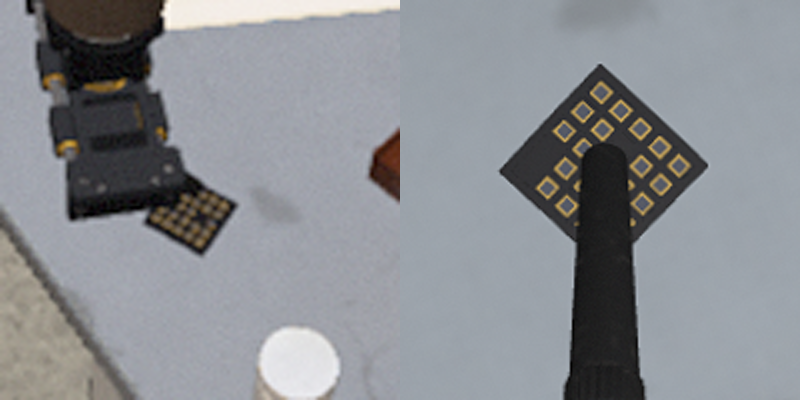

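The pen tip is over the middle of the tray, clear above it, and the lean hasn't changed. I'll hand the job in.

```bash
python3 -c "
from station import *
print(finish_job())"
```

```text
the job is handed in; nothing more can be done
None
```

The job is handed in at about 15.6 s of the 53 s allowed: the lock is at its stop, and the pen is drawn out, leaned about 45° tip down, and held still with its tip roughly 3.5 cm above the middle of the chip tray; the verdict was not shown.

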